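# Clamp two massing blocks in a cam gluing jig

### The job

Clamp the two timber blocks of the massing model in the gluing jig by pushing with a fingertip, without picking anything up: push the cam lever open, push the low block straight back flat against the rear fence beside the cube, then push the lever back round past centre until it is fully home against its stop pin, so that the blocks are squeezed tightly end to end in the corner of the jig. Nothing is to be lifted or tipped, and the other things on and around the jig stay where they are.

Things in the scene. Friction and masses are not known exactly. Their poses are not given: they have to be found in the camera images.
- jig: Gluing jig, fixed to the desk: plywood board 150 (x) x 180 (y) mm, top face 15 mm above the desk. Origin: centre of its underside, on the desk; x points to the rear fence (roughly away from the robot), y left along the fence, z up. Two steel stop pins (7 mm thick, 14 mm high), 34 to 40 mm from the lever's pivot, end the lever's swing.
- corner (a point): Inner corner of the jig, at board height: x = +50, y = +65 mm in the jig's frame. From it the rear fence (pale wooden bar, 26 mm above the board) runs 76 mm to the right with its front face at x = +50 mm, and the end stop runs 40 mm to the front with its face at y = +65 mm.
- block_home (a point): Place on the board (x = +35, y = +6 mm in the jig's frame) where the low block's origin lies when clamped, sides parallel to the fence. The gap between cube and cam here runs from y = -35 to +31 mm with the lever fully open, 16 mm wider than the 50 mm block; fully closed it is just under 50 mm, so the cam squeezes the block.
- cam_lever (a joint): Angle of the black cam lever about its vertical pivot, rad: 0 = closed against its stop pin, growing counter-clockwise from above to 2.10 = fully open against the other pin. Starts nearly closed (0 to 0.5), which shuts the gap. The arm points from the pivot at -2.618 rad + this value in the jig's frame (from x towards y): closed, to the robot and right; open, back and right.
- lever_end (a point): Point on top of the lever's arm, on its centre line, 80 mm from the pivot, 35 mm above the desk; a good place to push the arm's side. The arm is 18 mm wide, ends 100 mm from the pivot and spans 18 to 35 mm above the desk. It stays where it is left and turns with about 1 N here; closing on the blocks takes up to about 12 N over the last 0.3 rad.
- pivot (a point): Point on the lever's pivot axis (x = +35, y = -53 mm in the jig's frame), 35 mm above the desk; the bolt head rises to 42 mm. Round it is the eccentric cam, 44 mm across, its centre 12 mm off the pivot: it presses on the low block's right end, passes dead centre at 0.10 rad and is then locked.
- low_block: The low timber block, 30 (x) x 50 (y) x 22 (z) mm, about 30 g, loose on the jig's board in front of the gap, its 30 mm side roughly square to the fence. Origin: centre of its underside, on the board (15 mm above the desk); its top is 37 mm above the desk. Its x axis points roughly as the jig's x.
- cube: The timber cube, 34 mm, about 30 g, loose, already lying in the corner of rear fence and end stop (within 1 mm). Origin: centre of its underside, on the board.
- eraser: Eraser in a card sleeve, 22 x 52 x 13 mm, lying on the front left part of the jig's board; leave it. Origin: centre of its underside.
- glue_bottle: White glue bottle, 43 mm across, 134 mm high, standing left behind the jig; leave it. Origin: centre of its underside.
- foam_mass: Foam massing block with a step, 50 x 80 x 30 mm, on the desk left of the jig; leave it. Origin: centre of its underside.
- drafting_weight: Turned steel paper weight with a knob, 50 mm across, 46 mm high, on the desk behind the jig; leave it. Origin: centre of its underside.
- tape_measure: Pocket tape measure, 30 x 62 x 52 mm, on the desk at the right; leave it. Origin: centre of its underside.
- masking_tape: Roll of masking tape, 100 mm across, 25 mm high, lying at the right; leave it. Origin: centre of its underside.
- scissors: Scissors lying on the desk at the left, 87 x 199 x 9 mm; leave them. Origin: centre of the underside.
Mind the look-alikes: they are no part of the job. Leave any yellow look-alike of the cube alone.

How it is judged:
On the way:
1. with the lever open, the low block is home against the rear fence between cube and cam (value of joint cam_lever above 0.6 rad and x of low_block in the frame of jig above 0.031 m and y of low_block in the frame of jig between -0.016 and 0.012 m), for 0.1 s.
At the end, for the whole second after the job is handed in: Lever under 0.09 rad; low block pressed by over 2 N on cube and on the cam, 2 mm or less from flush with the rear fence and 3 mm or less from its place along it; cube within 3 mm of its corner; both within 0.05 rad of square, flat and at rest (value of joint cam_lever below 0.09 rad and contact force between low_block and cube above 2 N and contact force between low_block and jig above 2 N and x of low_block in the frame of jig between 0.033 and 0.037 m and y of low_block in the frame of jig between 0.003 and 0.009 m and angle between the x axis of each of low_block, cube and the x axis of jig, either way round below 0.05 rad and x of cube in the frame of jig between 0.03 and 0.036 m and y of cube in the frame of jig between 0.045 and 0.051 m and angle between low_block's own z axis and vertical below 0.05 rad and linear speed of low_block below 0.01 m/s and angular speed of cube below 0.1 rad/s); the robot touches nothing.
It fails at once if the timber cube is lifted off the jig's board, carried, or tipped (height (world z) of cube above 0.022 m or angle between cube's own z axis and vertical above 0.25 rad).
It fails at once if the low timber block is lifted off the jig's board, carried, or tipped (height (world z) of low_block above 0.022 m or angle between low_block's own z axis and vertical above 0.25 rad).
It fails at once if a bystander (eraser, glue bottle, foam block, steel weight, tape measure, roll of tape, scissors) is shifted more than 15 mm (distance of any of eraser, glue_bottle, foam_mass, drafting_weight, tape_measure, masking_tape, scissors from where it was at the start of the episode above 0.015 m).
It also fails if it takes over 58 s, if anything falls off the work surface, if the arm or the gripper's body presses on something with over 40 N, if the wrist force passes 120 N, or if a joint passes its speed limit or range.

### The arm

A 6-joint arm with a two-finger parallel gripper is mounted at the origin on the work surface; the furniture and walls round the work are solid. World frame = base frame: x ahead of the robot, y to its left, z up, the work surface at z = 0. Lengths are in m, angles in rad, forces in N, time in s.
With the tool pointing down it reaches from about 0.275 to 0.75 m from the base axis. Payload 10.2 kg.
Tool frame: the origin (TCP) lies midway between the tips of the shut fingers; the grasp point (between the pads) lies 19 mm behind it; z points along the fingers, y is the line along which they close (so a half turn about z gives the same grasp; the last joint's range is limited). The gripper opens to 88 mm and grips with 3 to 60 N. Pads are 18 mm wide; open, the fingers measure 123 mm over their backs; the gripper's body (75 mm by 187 mm) begins 45 mm behind the grasp point.
Start: joints at [0.917, 0.313, 1.498, -0, 1.331, -0.223], TCP at [0.219, 0.477, 0.239] pointing down, gripper open.
Joint ranges: [-2.94, 2.94], [-0.97, 2.17], [0.19, 2.56], [-1.23, 4.37], [0.02, 3.11], [-2.88, 2.88]. Speed limits (rad/s): [2.39, 2.39, 3.01, 3.14, 3.14, 3.14].

### API

Orientations are given as [roll, pitch, yaw] about the fixed x, y, z axes, in that order (R = Rz(yaw) Ry(pitch) Rx(roll)).
In Python, from rig import * gives the robot as it stands. The module is installed in compiled form; this text tells all that it offers.
- The arm moves only by the tool step_arm, never from a script. Its argument "moves" is one flat list of numbers, 7 for each row, row after row: the shift along the tool's x, y, z as a fraction of full scale, then the turn, a rotation vector about the tool's x, y, z as a fraction of full scale, then the closure, from -1 (fully open) to 1 (shut). In form: [tx, ty, tz, wx, wy, wz, grip, tx, ty, tz, wx, wy, wz, grip, ...]. A call has exactly 5 rows; each row is the pose to reach, as a shift and turn from the pose commanded when the call began, along the tool's axes at that moment; what a row does not reach only later rows make up. Full scale, the value 1, is 250 mm for a shift and 30 degrees for a turn. A row lasts 1/10 s, in which the tool goes at most 50 mm and 8.59 degrees, less where a joint would pass 70% of its speed; a pose out of reach is approached as far as the arm can. A call with a number of a shift or a turn outside -1 to 1 is refused whole. A call with a gripper value outside its range is refused whole. The fingers move at their own pace and stop on an object; "newtons" is the grip in N (left out, the last holds). Time passes only in rows, so rows that repeat a pose let the fingers close, or fill a call up. It gives the time, the measured TCP pose, the force, the opening and the grip force at its end, in the units of the state.
- get_state(): the state, without advancing time (a new reading comes with each control period).
- snapshot(name): name is "scene" or "top"; returns a dict with "pixels" (384x512x3 uint8, red, green, blue), "fx", "fy", "cx", "cy" (pixels), "R" (3x3) and "t" (3): a world point X has camera coordinates R X + t. Camera axes: x right, y down, z forward; pixel columns grow to the right and rows downward; lengths in m; the calibration is good to about 2 mm. A picture is of the moment at which its call begins. There is no depth.
- finish_job(): hands the job in; it is judged then, once.
Trained networks look in the newest picture that a camera, given by its name, has taken for a name from the list of things; names that differ only in an ending like _2 or _b are one class to them, and where a whole thing is asked for, a point or a joint stands for the part that bears it (a point fixed in the world has none). Each returns a list of dicts, best first, with "confidence" (0 to 1); they miss things now and then, are a little off and sometimes report something else, mostly with a low value. They report only what shows in the picture. A call takes as long as a camera call. They do not tell look-alikes from the thing itself.
- recognise(camera, thing): "location" ([column, row] in pixels, amid what is visible of it).
- silhouettes(camera, thing): "region" (384x512 bool, what is visible of it) and "location" ([column, row] in pixels, amid what is visible of it).
The state is a dict: "t": time; "joint_pos": joint angles; "joint_vel": joint speeds; "effort": joint torques, N m; "tcp_pos": TCP position; "tool_rot": TCP orientation; "contact_force": force on the tool from outside, world axes, zero at the start; "wrist_torque": the same for the moment, N m; "gripper_width": finger opening in m; "grasp_force": force on a finger pad.
Only numpy, scipy, OpenCV 4.12 (cv2) and the standard library are available. Lean on these libraries where they do the work, as an engineer would, in place of code of your own. Each camera call takes 0.05 s, during which the arm holds its last target. There are 200 camera calls.

## Working session

There is one attempt and no reset: what is moved stays moved. The work goes in short steps, Python scripts to look and compute and a tool call to move; the robot and the scene stay as the last step left them, time stands still between calls to the robot, and variables do not carry over. Pictures are saved under pics/ and viewed, at most 10 in all, crops included, and the job is handed in when it is done.

Besides the shell and the picture viewer there is one more tool, called after ">>>" by a JSON object that holds its "op" and its "data". step_arm: Moves the arm, as the interface text tells. Its arguments: {"type":"object","properties":{"moves":{"type":"array"},"newtons":{"type":"number"}},"required":["moves"]}

```bash
mkdir -p pics
python3 - <<'E'
from rig import *
import cv2,numpy as np
s=get_state();print({k:np.round(v,3).tolist() for k,v in s.items()})
for n in ("scene","top"):
    p=snapshot(n);cv2.imwrite(f"pics/{n}0.png",cv2.resize(p["pixels"][:,:,::-1],(800,600)))
    print(n,p["fx"],p["fy"],p["cx"],p["cy"],np.round(p["R"],4).tolist(),np.round(p["t"],4).tolist())
    for th in ("jig","low_block","cube","cam_lever","eraser"):
        print(th,[(np.round(d["location"],1).tolist(),round(d["confidence"],2)) for d in recognise(n,th)])
E
```

```text
{'t': 0.0, 'joint_pos': [0.917, 0.313, 1.498, -0.0, 1.331, -0.223], 'joint_vel': [-0.0, 0.001, -0.001, -0.0, -0.001, 0.0], 'effort': [0.0, -40.221, -25.227, 0.069, 0.035, -0.0], 'tcp_pos': [0.219, 0.477, 0.238], 'tool_rot': [-3.14, -0.0, 2.711], 'contact_force': [0.701, 0.691, -0.377], 'wrist_torque': [0.003, -0.0, -0.03], 'grasp_force': 0.0, 'gripper_width': 0.088}
scene 373.86634114901034 373.86634114901034 252.879420544066 187.34557004903564 [[0.7043, -0.7099, 0.0106], [-0.3267, -0.3374, -0.8829], [0.6303, 0.6183, -0.4695]] [-0.3432, 0.2075, 0.8664]
jig [([263.5, 199.6], 0.59)]
low_block [([252.9, 194.8], 0.69)]
cube [([265.0, 202.2], 0.65), ([238.7, 165.4], 0.62), ([362.0, 212.0], 0.43)]
cam_lever [([279.1, 197.1], 0.84)]
eraser [([263.0, 200.8], 0.67)]
top 379.51285522022397 379.51285522022397 255.52171353955973 195.4449949902506 [[0.0241, -0.9959, 0.0873], [-0.9887, -0.0367, -0.1453], [0.1479, -0.0828, -0.9855]] [-0.0334, 0.483, 0.9545]
jig [([251.6, 187.8], 0.82)]
low_block [([252.7, 198.8], 0.8)]
cube [([175.1, 144.1], 0.8), ([223.8, 178.2], 0.63), ([271.8, 174.9], 0.41)]
cam_lever [([270.1, 176.5], 0.63)]
eraser [([222.4, 206.8], 0.67)]
```

View pics/top0.png

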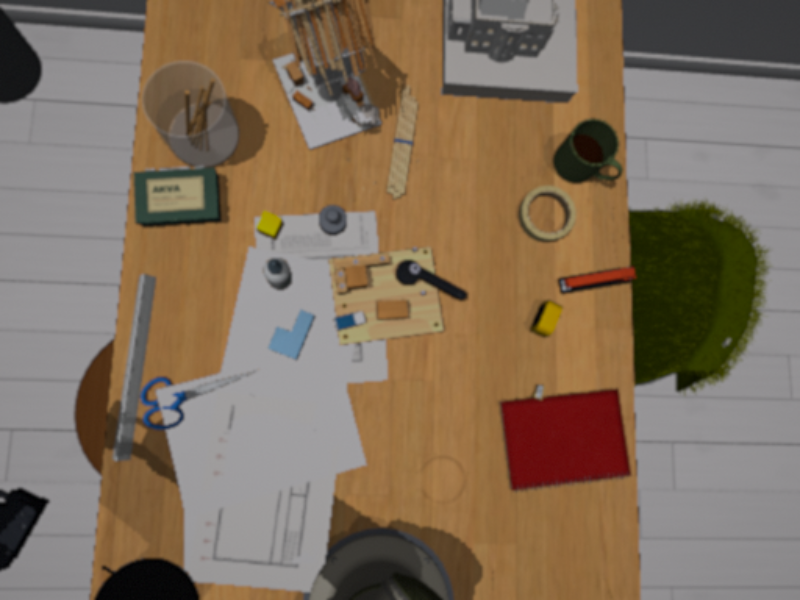

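View pics/scene0.png

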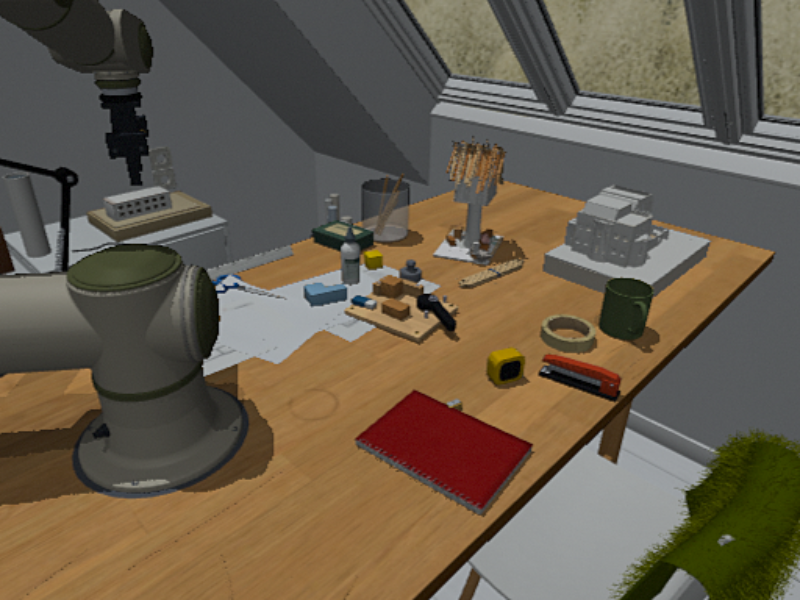

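Top view: jig around (240,187) in native pixels, black lever pointing right and slightly towards the robot, low block at about (252,198), cube at (226,177), eraser at (223,206). Next I'll crop both views.

Run:
```python
from rig import *
import cv2,numpy as np
for n,(c,r,w,h,k) in dict(top=(205,152,100,72,8),scene=(215,165,85,58,9)).items():
    p=snapshot(n);np.savez(f"{n}.npz",**p)
    im=cv2.resize(p["pixels"][r:r+h,c:c+w,::-1],None,fx=k,fy=k,interpolation=cv2.INTER_CUBIC)
    for i in range(0,w,10): cv2.putText(im,str(c+i),(i*k,10),0,.35,(0,0,255),1);cv2.line(im,(i*k,12),(i*k,18),(0,0,255),1)
    for i in range(0,h,10): cv2.putText(im,str(r+i),(0,i*k+4),0,.35,(0,0,255),1)
    cv2.imwrite(f"pics/{n}1.png",im)
```

```text
(no output)
```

View pics/top1.png

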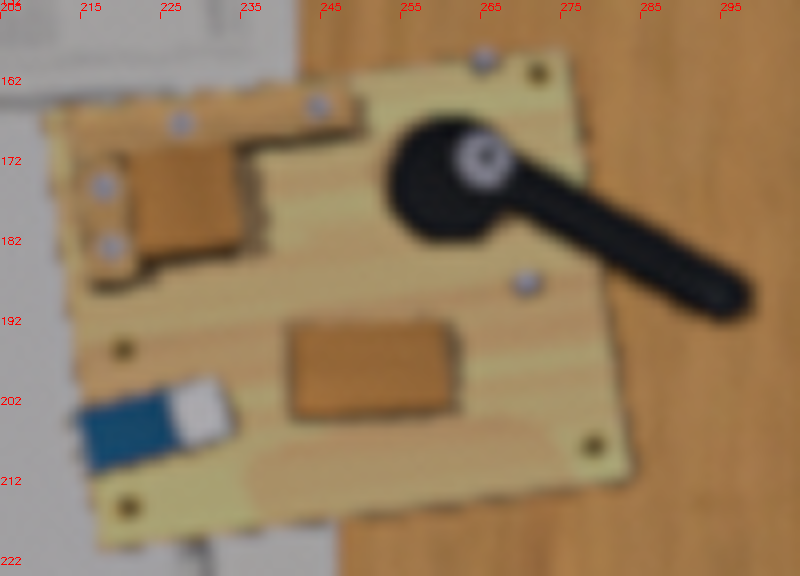

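View pics/scene1.png

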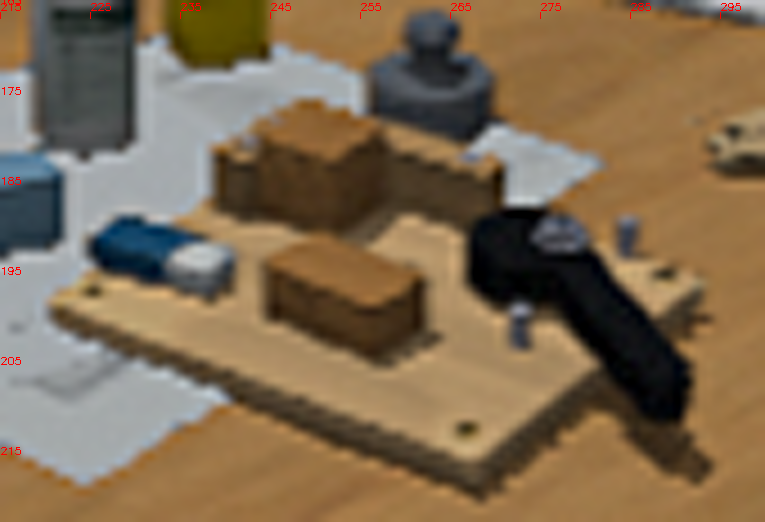

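Top crop: board corners, lever pivot bolt (484,158), arm end near (752,297), low block (288..455, 320..418). Scene crop: the same block at (345,295), pins at (520,325) and (627,235). Next I'll fit the poses from both views.

```bash
cat > h.py <<'E'
import numpy as np
from scipy.optimize import least_squares
C={n:dict(np.load(f"{n}.npz")) for n in("top","scene")}
V=dict(top=(205,152,8),scene=(215,165,9))
def nat(n,p): c,r,k=V[n];return (np.array(p)+.5)/k-.5+[c,r]
def proj(n,X):
    c=C[n];q=np.atleast_2d(X)@c["R"].T+c["t"];return np.c_[c["fx"]*q[:,0]/q[:,2]+c["cx"],c["fy"]*q[:,1]/q[:,2]+c["cy"]]
def tf(x,y,a,P):
    P=np.atleast_2d(P).astype(float);c,s=np.cos(a),np.sin(a);return np.c_[x+c*P[:,0]-s*P[:,1],y+s*P[:,0]+c*P[:,1],P[:,2]]
def fit(obs,x0):  # obs: list (cam,cropxy,local pt); params x,y,yaw,dz
    def f(p): return np.concatenate([(proj(n,tf(*p[:3],np.array(P)+[0,0,p[3]]))[0]-nat(n,u)) for n,u,P in obs])
    r=least_squares(f,x0,loss="soft_l1");return r.x,f(r.x).reshape(-1,2)
E
python3 - <<'E'
from h import *
A=.075;B=.09
jig=[("top",(566,54),(A,-B,.015)),("top",(632,476),(-A,-B,.015)),("top",(100,547),(-A,B,.015)),("top",(43,113),(A,B,.015)),
("scene",(52,302),(-A,B,.015)),("scene",(472,465),(-A,-B,.015)),("scene",(705,283),(A,-B,.015)),
("top",(484,158),(.035,-.053,.042)),("scene",(560,232),(.035,-.053,.042))]
for s in (jig,[o for o in jig if o[0]=="top"]):
    j,r=fit(s,[.5,.05,.1,0]);print("jig",j.round(4),r.round(1).tolist())
j,_=fit(jig,[.5,.05,.1,0])
a,b=.015,.025
blk=[("top",(288,320),(a,b,.037)),("top",(450,322),(a,-b,.037)),("top",(455,412),(-a,-b,.037)),("top",(293,418),(-a,b,.037)),
("scene",(265,262),(-a,b,.037)),("scene",(318,235),(a,b,.037)),("scene",(425,275),(a,-b,.037)),("scene",(375,305),(-a,-b,.037))]
k,r=fit(blk,[.45,.05,0,0]);print("blk",k.round(4),r.round(1).tolist())
def inj(p): c,s=np.cos(j[2]),np.sin(j[2]);d=np.array(p)-j[:2];return np.array([c*d[0]+s*d[1],-s*d[0]+c*d[1]])
print("blk in jig",inj(k[:2]).round(4),k[2]-j[2])
# lever: arm end on axis
for th in np.arange(0.2,.75,.05):
    g=-2.618+th;e=tf(*j[:3],[(.035+.1*np.cos(g),-.053+.1*np.sin(g),.035)])
    print(th.round(2),*[((proj(n,e)[0]-V[n][:2]+.5)*V[n][2]).round(0).tolist() for n in V])
for q in(0,.56): g=-2.618+q;print("pin?",tf(*j[:3],[(.035,-.053,.035)]).round(4))
E
```

```text
jig [ 0.5062  0.0034  0.1656 -0.004 ] [[0.2, -1.0], [0.2, 0.4], [-0.3, 0.5], [-0.2, -0.6], [-1.2, 0.2], [0.1, 0.3], [0.1, 0.1], [0.3, -0.2], [0.0, -0.1]]
jig [ 0.5081  0.0027  0.1658 -0.0168] [[-0.2, -0.5], [-0.3, 0.2], [0.1, 0.2], [0.2, -0.2], [0.1, 0.1]]
blk [ 0.4783 -0.0075  0.0655 -0.0008] [[0.9, 0.4], [-0.3, -0.3], [-0.4, -0.2], [0.7, -0.4], [-0.7, -0.1], [-0.1, -0.6], [0.3, 0.2], [-0.6, 0.5]]
blk in jig [-0.0294 -0.0062] -0.10011167638566905
0.2 [716.0, 356.0] [611.0, 387.0]
0.25 [725.0, 344.0] [626.0, 386.0]
0.3 [734.0, 332.0] [642.0, 385.0]
0.35 [742.0, 320.0] [656.0, 383.0]
0.4 [749.0, 307.0] [671.0, 381.0]
0.45 [756.0, 294.0] [685.0, 379.0]
0.5 [762.0, 280.0] [699.0, 376.0]
0.55 [767.0, 267.0] [712.0, 373.0]
0.6 [772.0, 253.0] [725.0, 369.0]
0.65 [776.0, 239.0] [738.0, 365.0]
0.7 [779.0, 224.0] [750.0, 361.0]
pin? [[ 0.5495 -0.0431  0.035 ]]
pin? [[ 0.5495 -0.0431  0.035 ]]
```

```bash
cat > m.py <<'E'
import json,os
from h import *
PV=np.array([.5495,-.0431]);JY=.166;F='pose.json'
def jw(x,y): return tf(*J,[(x,y,0)])[0][:2]
J=(.5060,.0034,.166)
def lev(th,off,r=.08,side=-1):  # finger centre beside the arm; off = finger-to-arm clearance
    p=th-2.452;u=np.array([np.cos(p),np.sin(p)]);n=np.array([-u[1],u[0]])
    return PV+r*u+side*(.018+off)*n
def lyaw(th): return th-2.452+np.pi/2+np.pi
def rows(T):  # T: 5k targets (x,y,z,yaw); prints one list per call, tracks the command
    c=json.load(open(F)) if os.path.exists(F) else [.219,.477,.2385,2.711]
    T=list(T)
    while len(T)%5: T.append(T[-1])
    for i in range(0,len(T),5):
        out=[];S=np.array([np.cos(c[3]),np.sin(c[3])]);prev=c
        for t in T[i:i+5]:
            d=np.array(t)-c;tx=S@d[:2];ty=S[1]*d[0]-S[0]*d[1]
            w=np.round([tx/.25,ty/.25,-d[2]/.25,-d[3]/(np.pi/6)],3)
            out+=[*w[:3].tolist(),0,0,float(w[3]),1]
        e=w[:2]*.25
        c=[c[0]+S[0]*e[0]+S[1]*e[1],c[1]+S[1]*e[0]-S[0]*e[1],c[2]-w[2]*.25,c[3]-w[3]*np.pi/6]
        print([0 if v==0 else v for v in out],"->",np.round(c,4).tolist())
    json.dump([float(v) for v in c],open(F,'w'))
def line(a,b,n): return [np.array(a)+(np.array(b)-a)*k/n for k in range(1,n+1)]
E
python3 - <<'E'
from m import *
from rig import *
def ground(u,z=0,n="top"):
    c=C[n];R,t=c["R"],c["t"];d=R.T@[(u[0]-c["cx"])/c["fx"],(u[1]-c["cy"])/c["fy"],1];o=-R.T@t;return (o+d*(z-o[2])/d[2])[:2].round(3)
for th,z in dict(glue_bottle=.13,drafting_weight=.03,tape_measure=.05,masking_tape=.02,foam_mass=.03).items():
    for n in("top","scene"):
        print(th,n,[(ground(d["location"],z if n=="top" else z/2,n),round(d["confidence"],2)) for d in recognise(n,th)][:2])
a=[.219,.477,.2385,2.711];b=[*lev(.44,.012),.15,2.711];print(b)
L=line(a,b,18);rows(L+[[*b[:2],.11,2.711],[*b[:2],.08,2.711]])
E
```

```text
glue_bottle top [(array([0.51 , 0.179]), 0.5), (array([ 0.493, -0.   ]), 0.26)]
glue_bottle scene [(array([0.506, 0.177]), 0.69)]
drafting_weight top [(array([0.629, 0.1  ]), 0.8)]
drafting_weight scene [(array([ 0.545, -0.054]), 0.55), (array([0.637, 0.103]), 0.42)]
tape_measure top [(array([ 0.468, -0.256]), 0.72), (array([ 0.533, -0.053]), 0.4)]
tape_measure scene [(array([ 0.476, -0.273]), 0.57), (array([ 0.486, -0.039]), 0.32)]
masking_tape top [(array([ 0.64 , -0.255]), 0.58)]
masking_tape scene [(array([ 0.636, -0.298]), 0.72), (array([0.332, 0.33 ]), 0.24)]
foam_mass top [(array([0.415, 0.165]), 0.73), (array([ 0.535, -0.052]), 0.39)]
foam_mass scene [(array([0.418, 0.159]), 0.75)]
[np.float64(0.48821059599332917), np.float64(-0.10262821983317733), 0.15, 2.711]
[-0.108, -0.092, 0.02, 0, 0, 0, 1, -0.216, -0.184, 0.039, 0, 0, 0, 1, -0.324, -0.276, 0.059, 0, 0, 0, 1, -0.433, -0.368, 0.079, 0, 0, 0, 1, -0.541, -0.46, 0.098, 0, 0, 0, 1] -> [0.2939, 0.316, 0.214, 2.711]
[-0.108, -0.092, 0.02, 0, 0, 0, 1, -0.216, -0.185, 0.04, 0, 0, 0, 1, -0.324, -0.277, 0.059, 0, 0, 0, 1, -0.432, -0.369, 0.079, 0, 0, 0, 1, -0.54, -0.461, 0.099, 0, 0, 0, 1] -> [0.3685, 0.155, 0.1892, 2.711]
[-0.108, -0.092, 0.019, 0, 0, 0, 1, -0.217, -0.184, 0.039, 0, 0, 0, 1, -0.325, -0.276, 0.059, 0, 0, 0, 1, -0.433, -0.368, 0.078, 0, 0, 0, 1, -0.541, -0.46, 0.098, 0, 0, 0, 1] -> [0.4434, -0.006, 0.1648, 2.711]
[-0.108, -0.092, 0.02, 0, 0, 0, 1, -0.216, -0.184, 0.039, 0, 0, 0, 1, -0.324, -0.276, 0.059, 0, 0, 0, 1, -0.324, -0.276, 0.219, 0, 0, 0, 1, -0.324, -0.276, 0.339, 0, 0, 0, 1] -> [0.4882, -0.1025, 0.08, 2.711]
```

>>> {"op": "step_arm", "data": {"moves": [-0.108,-0.092,0.02,0,0,0,1,-0.216,-0.184,0.039,0,0,0,1,-0.324,-0.276,0.059,0,0,0,1,-0.433,-0.368,0.079,0,0,0,1,-0.541,-0.46,0.098,0,0,0,1]}}

```text
t: 1.7
tcp_pos: [0.2945, 0.3148, 0.2141]
tool_rot: [3.141, 0.0, 2.711]
contact_force: [1.0, 0.3, -0.1]
gripper_width: 0.0503
grasp_force: 0.0
```

>>> {"op": "step_arm", "data": {"moves": [-0.108,-0.092,0.02,0,0,0,1,-0.216,-0.185,0.04,0,0,0,1,-0.324,-0.277,0.059,0,0,0,1,-0.432,-0.369,0.079,0,0,0,1,-0.54,-0.461,0.099,0,0,0,1]}}

```text
t: 2.2
tcp_pos: [0.3691, 0.1536, 0.1895]
tool_rot: [3.141, 0.001, 2.711]
contact_force: [0.5, 0.4, -0.5]
gripper_width: 0.0104
grasp_force: 0.0
```

>>> {"op": "step_arm", "data": {"moves": [-0.108,-0.092,0.019,0,0,0,1,-0.217,-0.184,0.039,0,0,0,1,-0.325,-0.276,0.059,0,0,0,1,-0.433,-0.368,0.078,0,0,0,1,-0.541,-0.46,0.098,0,0,0,1]}}

```text
t: 2.7
tcp_pos: [0.444, -0.0075, 0.1649]
tool_rot: [3.141, 0.0, 2.711]
contact_force: [0.2, -0.2, 0.7]
gripper_width: 0.0003
grasp_force: 0.0
```

>>> {"op": "step_arm", "data": {"moves": [-0.108,-0.092,0.02,0,0,0,1,-0.216,-0.184,0.039,0,0,0,1,-0.324,-0.276,0.059,0,0,0,1,-0.324,-0.276,0.219,0,0,0,1,-0.324,-0.276,0.339,0,0,0,1]}}

```text
t: 3.2
tcp_pos: [0.4883, -0.1033, 0.0787]
tool_rot: [3.142, -0.0, 2.709]
contact_force: [0.5, 0.4, -0.2]
gripper_width: -0.0001
grasp_force: 0.0
```

Run:
```python
from m import *
from rig import *
s=get_state();print({k:np.round(s[k],4).tolist() for k in("t","tcp_pos","tool_rot","contact_force","gripper_width")})
q=[.4882,-.1025]
L=[[*q,.06,2.711],[*q,.04,2.711],[*q,.024,2.711],[*q,.024,2.711],[*q,.024,2.711]]
for th in np.linspace(.40,2.18,25): L.append([*lev(th,0),.024,min(lyaw(th),4.15)])
rows(L)
```

```text
{'t': 3.2, 'tcp_pos': [0.4883, -0.1033, 0.0787], 'tool_rot': [3.1416, -0.0, 2.7093], 'contact_force': [0.5048, 0.4482, -0.2313], 'gripper_width': -0.0001}
[0, 0, 0.08, 0, 0, 0, 1, 0, 0, 0.16, 0, 0, 0, 1, 0, 0, 0.224, 0, 0, 0, 1, 0, 0, 0.224, 0, 0, 0, 1, 0, 0, 0.224, 0, 0, 0, 1] -> [0.4882, -0.1025, 0.024, 2.711]
[-0.036, 0.002, 0, 0, 0, 0.097, 1, -0.059, -0.003, 0, 0, 0, -0.045, 1, -0.083, -0.007, 0, 0, 0, -0.187, 1, -0.107, -0.009, 0, 0, 0, -0.328, 1, -0.132, -0.01, 0, 0, 0, -0.47, 1] -> [0.5171, -0.1186, 0.024, 2.9571]
[-0.024, -0.004, 0, 0, 0, -0.142, 1, -0.048, -0.007, 0, 0, 0, -0.283, 1, -0.072, -0.008, 0, 0, 0, -0.425, 1, -0.097, -0.007, 0, 0, 0, -0.567, 1, -0.121, -0.004, 0, 0, 0, -0.708, 1] -> [0.5467, -0.1251, 0.024, 3.3278]
[-0.024, -0.004, 0, 0, 0, -0.142, 1, -0.048, -0.007, 0, 0, 0, -0.283, 1, -0.072, -0.008, 0, 0, 0, -0.425, 1, -0.097, -0.007, 0, 0, 0, -0.567, 1, -0.121, -0.004, 0, 0, 0, -0.708, 1] -> [0.5766, -0.1205, 0.024, 3.6985]
[-0.024, -0.004, 0, 0, 0, -0.142, 1, -0.048, -0.007, 0, 0, 0, -0.284, 1, -0.072, -0.008, 0, 0, 0, -0.425, 1, -0.096, -0.007, 0, 0, 0, -0.567, 1, -0.121, -0.004, 0, 0, 0, -0.709, 1] -> [0.6028, -0.1053, 0.024, 4.0697]
[-0.023, -0.005, 0, 0, 0, -0.141, 1, -0.048, -0.007, 0, 0, 0, -0.153, 1, -0.072, -0.008, 0, 0, 0, -0.153, 1, -0.096, -0.007, 0, 0, 0, -0.153, 1, -0.12, -0.005, 0, 0, 0, -0.153, 1] -> [0.6218, -0.0821, 0.024, 4.1498]
```

>>> {"op": "step_arm", "data": {"moves": [0,0,0.08,0,0,0,1,0,0,0.16,0,0,0,1,0,0,0.224,0,0,0,1,0,0,0.224,0,0,0,1,0,0,0.224,0,0,0,1]}}

```text
t: 3.7
tcp_pos: [0.4885, -0.1026, 0.0246]
tool_rot: [3.142, 0.0, 2.711]
contact_force: [1.1, -0.7, 1.0]
gripper_width: 0.0003
grasp_force: 0.0
```

>>> {"op": "step_arm", "data": {"moves": [-0.036,0.002,0,0,0,0.097,1,-0.059,-0.003,0,0,0,-0.045,1,-0.083,-0.007,0,0,0,-0.187,1,-0.107,-0.009,0,0,0,-0.328,1,-0.132,-0.01,0,0,0,-0.47,1]}}

```text
t: 4.2
tcp_pos: [0.5178, -0.1188, 0.0254]
tool_rot: [-3.141, 0.001, 2.96]
contact_force: [-0.6, 0.4, -0.7]
gripper_width: 0.0005
grasp_force: 0.4
```

>>> {"op": "step_arm", "data": {"moves": [-0.024,-0.004,0,0,0,-0.142,1,-0.048,-0.007,0,0,0,-0.283,1,-0.072,-0.008,0,0,0,-0.425,1,-0.097,-0.007,0,0,0,-0.567,1,-0.121,-0.004,0,0,0,-0.708,1]}}

```text
t: 4.7
tcp_pos: [0.5474, -0.1255, 0.0255]
tool_rot: [-3.14, 0.001, -2.952]
contact_force: [-1.3, -0.2, -0.9]
gripper_width: 0.0006
grasp_force: 0.4
```

Contact of about 1 N, as expected; I'll continue.

>>> {"op": "step_arm", "data": {"moves": [-0.024,-0.004,0,0,0,-0.142,1,-0.048,-0.007,0,0,0,-0.283,1,-0.072,-0.008,0,0,0,-0.425,1,-0.097,-0.007,0,0,0,-0.567,1,-0.121,-0.004,0,0,0,-0.708,1]}}

```text
t: 5.2
tcp_pos: [0.5774, -0.1208, 0.0256]
tool_rot: [-3.14, 0.001, -2.582]
contact_force: [-1.1, -1.0, -1.3]
gripper_width: 0.0005
grasp_force: 0.4
```

>>> {"op": "step_arm", "data": {"moves": [-0.024,-0.004,0,0,0,-0.142,1,-0.048,-0.007,0,0,0,-0.284,1,-0.072,-0.008,0,0,0,-0.425,1,-0.096,-0.007,0,0,0,-0.567,1,-0.121,-0.004,0,0,0,-0.709,1]}}

```text
t: 5.7
tcp_pos: [0.6037, -0.1056, 0.0256]
tool_rot: [-3.14, 0.0, -2.211]
contact_force: [-0.1, -1.2, -0.6]
gripper_width: 0.0008
grasp_force: 0.4
```

>>> {"op": "step_arm", "data": {"moves": [-0.023,-0.005,0,0,0,-0.141,1,-0.048,-0.007,0,0,0,-0.153,1,-0.072,-0.008,0,0,0,-0.153,1,-0.096,-0.007,0,0,0,-0.153,1,-0.12,-0.005,0,0,0,-0.153,1]}}

```text
t: 6.2
tcp_pos: [0.616, -0.0863, 0.0245]
tool_rot: [3.132, -0.025, -2.137]
contact_force: [-53.9, -51.5, 20.4]
gripper_width: -0.0002
grasp_force: 33.2
```

Run:
```python
from m import *
from rig import *
import cv2
s=get_state();print({k:np.round(s[k],4).tolist() for k in("t","tcp_pos","tool_rot","contact_force")})
# withdraw from the lever, rise
c=json.load(open(F));w=np.array([.345,.94])
a=[*(np.array(c[:2])-.02*w),.024,c[3]]; b=[*a[:2],.10,c[3]]
rows(line(c,a,2)+line(a,b,3))
```

```text
{'t': 6.2, 'tcp_pos': [0.616, -0.0863, 0.0245], 'tool_rot': [3.1318, -0.0247, -2.1365], 'contact_force': [-53.9271, -51.5347, 20.3622]}
[0.039, -0.008, 0, 0, 0, 0, 1, 0.078, -0.017, 0, 0, 0, 0, 1, 0.078, -0.017, -0.101, 0, 0, 0, 1, 0.078, -0.017, -0.203, 0, 0, 0, 1, 0.078, -0.017, -0.304, 0, 0, 0, 1] -> [0.615, -0.1008, 0.1, 4.1498]
```

The lever met its stop harder than planned, about 75 N. The arm is stiff at roughly 12 N/mm, so I'll back off.

>>> {"op": "step_arm", "data": {"moves": [0.039,-0.008,0,0,0,0,1,0.078,-0.017,0,0,0,0,1,0.078,-0.017,-0.101,0,0,0,1,0.078,-0.017,-0.203,0,0,0,1,0.078,-0.017,-0.304,0,0,0,1]}}

```text
t: 6.7
tcp_pos: [0.6184, -0.0906, 0.1019]
tool_rot: [-3.136, -0.014, -2.152]
contact_force: [-0.3, -0.5, 0.7]
gripper_width: 0.0007
grasp_force: 0.0
```

Run:
```python
from m import *
from rig import *
import cv2
s=get_state();print({k:np.round(s[k],4).tolist() for k in("t","tcp_pos","tool_rot","contact_force")})
# to in front of the low block
c=json.load(open(F));y=JY+np.pi
p=jw(-.075,-.006);print("blk in front",p)
q=jw(-.03,-.13)
r=jw(-.075,-.03)
L=line(c,[*q,.13,3.75],5)+line([*q,.13,3.75],[*r,.10,3.45],5)+line([*r,.10,3.45],[*p,.08,y],5)
rows(L)
```

```text
{'t': 6.7, 'tcp_pos': [0.6184, -0.0906, 0.1019], 'tool_rot': [-3.1365, -0.0145, -2.1523], 'contact_force': [-0.3154, -0.5376, 0.6844]}
blk in front [ 0.43302241 -0.01491042]
[0.07, 0.067, -0.024, 0, 0, 0.153, 1, 0.139, 0.134, -0.048, 0, 0, 0.305, 1, 0.209, 0.201, -0.072, 0, 0, 0.458, 1, 0.278, 0.268, -0.096, 0, 0, 0.611, 1, 0.348, 0.334, -0.12, 0, 0, 0.764, 1] -> [0.4979, -0.1299, 0.13, 3.7498]
[-0.002, 0.088, 0.024, 0, 0, 0.114, 1, -0.004, 0.176, 0.048, 0, 0, 0.229, 1, -0.005, 0.264, 0.072, 0, 0, 0.343, 1, -0.007, 0.351, 0.096, 0, 0, 0.458, 1, -0.009, 0.439, 0.12, 0, 0, 0.573, 1] -> [0.4371, -0.0385, 0.1, 3.4498]
[-0.002, 0.019, 0.016, 0, 0, 0.054, 1, -0.005, 0.038, 0.032, 0, 0, 0.108, 1, -0.008, 0.057, 0.048, 0, 0, 0.163, 1, -0.011, 0.076, 0.064, 0, 0, 0.217, 1, -0.013, 0.095, 0.08, 0, 0, 0.272, 1] -> [0.433, -0.0149, 0.08, 3.3074]
```

>>> {"op": "step_arm", "data": {"moves": [0.07,0.067,-0.024,0,0,0.153,1,0.139,0.134,-0.048,0,0,0.305,1,0.209,0.201,-0.072,0,0,0.458,1,0.278,0.268,-0.096,0,0,0.611,1,0.348,0.334,-0.12,0,0,0.764,1]}}

```text
t: 7.2
tcp_pos: [0.5001, -0.1171, 0.1321]
tool_rot: [-3.131, -0.011, -2.555]
contact_force: [0.5, -0.4, -0.0]
gripper_width: 0.0006
grasp_force: 0.0
```

Run:
```python
from rig import *
import numpy as np
for i in range(2):
    snapshot("top");s=get_state();print({k:np.round(s[k],4).tolist() for k in("t","tcp_pos","tool_rot","joint_pos","contact_force")})
```

```text
{'t': 7.25, 'tcp_pos': [0.498, -0.1176, 0.1328], 'tool_rot': [-3.131, -0.0121, -2.5601], 'joint_pos': [-0.4533, 0.3951, 1.6784, -0.0181, 1.0651, -2.597], 'contact_force': [2.1776, 0.0332, 1.0337]}
{'t': 7.3, 'tcp_pos': [0.4997, -0.1175, 0.1326], 'tool_rot': [-3.1303, -0.0113, -2.555], 'joint_pos': [-0.4518, 0.398, 1.6746, -0.0176, 1.0651, -2.6007], 'contact_force': [0.8681, -0.3134, -0.3397]}
```

```bash
cat >> m.py <<'E'
from scipy.spatial.transform import Rotation as Ro
def lv(yaw): return Ro.from_euler('xyz',[np.pi,0,yaw])
def rows(T,sync=None):  # sync: state to start from (commands follow measured pose), else the tracked command
    if sync is not None: p=np.array(sync["tcp_pos"]);R=Ro.from_euler('xyz',sync["tool_rot"])
    else: d=json.load(open(F));p=np.array(d[:3]);R=lv(d[3])
    T=list(T)
    while len(T)%5: T.append(T[-1])
    for i in range(0,len(T),5):
        out=[]
        for t in T[i:i+5]:
            w=np.round(np.r_[R.inv().apply(np.array(t[:3])-p)/.25,(R.inv()*lv(t[3])).as_rotvec()/(np.pi/6)],3)
            out+=[0 if v==0 else float(v) for v in w]+[1]
        p,R=p+R.apply(w[:3]*.25),R*Ro.from_rotvec(w[3:]*np.pi/6)
        print(out,"->",p.round(4),R.as_euler('xyz').round(3))
    json.dump([*map(float,p),float(T[-1][3])],open(F,'w'))
def cur(s): return [*s["tcp_pos"],s["tool_rot"][2]%(2*np.pi)]
E
python3 - <<'E'
from m import *
from rig import *
s=get_state();y=JY+np.pi
p=jw(-.075,-.006);r=jw(-.075,-.03)
a=cur(s);b=[*r,.10,3.45]
L=line(a,b,5)+line(b,[*p,.08,y],5)
rows(L,s)
E
```

```text
[0.007, 0.081, 0.025, -0.022, -0.021, 0.106, 1, 0.013, 0.161, 0.051, -0.023, -0.02, 0.213, 1, 0.02, 0.242, 0.076, -0.023, -0.02, 0.319, 1, 0.026, 0.322, 0.101, -0.024, -0.019, 0.425, 1, 0.033, 0.403, 0.126, -0.024, -0.018, 0.531, 1] -> [ 0.4369 -0.0386  0.1001] [-3.141 -0.    -2.833]
[-0.003, 0.019, 0.016, 0, 0, 0.055, 1, -0.006, 0.038, 0.032, 0, 0, 0.109, 1, -0.008, 0.057, 0.048, 0, 0, 0.164, 1, -0.011, 0.076, 0.064, 0, 0, 0.218, 1, -0.014, 0.095, 0.08, 0, 0, 0.272, 1] -> [ 0.4331 -0.015   0.0801] [-3.141 -0.    -2.975]
```

>>> {"op": "step_arm", "data": {"moves": [0.007,0.081,0.025,-0.022,-0.021,0.106,1,0.013,0.161,0.051,-0.023,-0.02,0.213,1,0.02,0.242,0.076,-0.023,-0.02,0.319,1,0.026,0.322,0.101,-0.024,-0.019,0.425,1,0.033,0.403,0.126,-0.024,-0.018,0.531,1]}}

```text
t: 7.8
tcp_pos: [0.4381, -0.0377, 0.0989]
tool_rot: [3.141, -0.0, -2.831]
contact_force: [0.1, 0.1, -0.7]
gripper_width: 0.0002
grasp_force: 0.0
```

>>> {"op": "step_arm", "data": {"moves": [-0.003,0.019,0.016,0,0,0.055,1,-0.006,0.038,0.032,0,0,0.109,1,-0.008,0.057,0.048,0,0,0.164,1,-0.011,0.076,0.064,0,0,0.218,1,-0.014,0.095,0.08,0,0,0.272,1]}}

```text
t: 8.3
tcp_pos: [0.4346, -0.0144, 0.0789]
tool_rot: [3.141, -0.0, -2.972]
contact_force: [0.8, 0.5, -0.2]
gripper_width: 0.0004
grasp_force: 0.0
```

Run:
```python
from rig import *
import cv2,numpy as np
s=get_state();print({k:np.round(s[k],4).tolist() for k in("t","tcp_pos","tool_rot")})
ims=[]
for n,(c,r,w,h,k) in dict(top=(205,152,100,72,8),scene=(215,165,85,58,9)).items():
    p=snapshot(n);np.savez(f"{n}.npz",**p)
    cv2.imwrite(f"pics/{n}2.png",cv2.resize(p["pixels"][r:r+h,c:c+w,::-1],None,fx=k,fy=k,interpolation=cv2.INTER_CUBIC))
```

```text
{'t': 8.3, 'tcp_pos': [0.4346, -0.0144, 0.0789], 'tool_rot': [3.1413, -0.0004, -2.9723]}
```

View pics/top2.png

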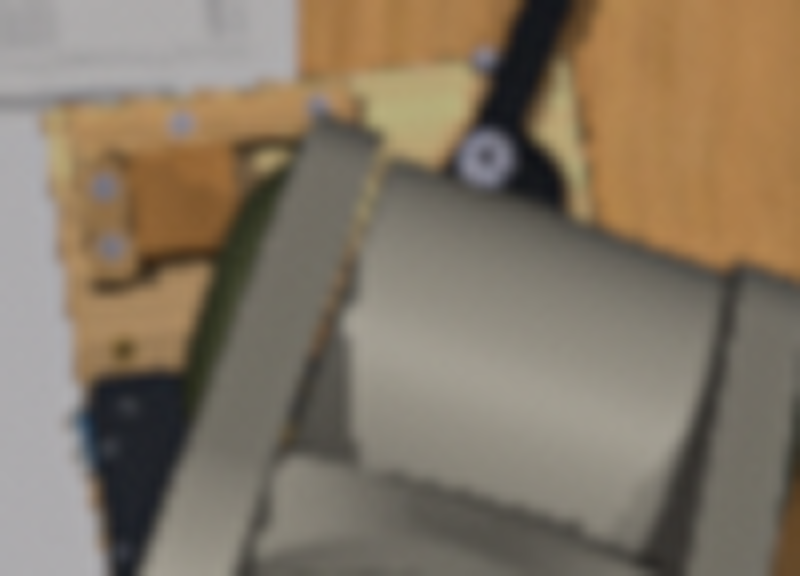

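Lever now points back at its rear pin (fully open), and the cube sits in its corner. The block is hidden under the wrist but untouched. Next comes the straight push.

Run:
```python
from m import *
from rig import *
s=get_state();y=JY+np.pi
def P(x,yy,z=.022): return [*jw(x,yy),z,y]
a=P(-.072,-.006,.08)
L=line(a,P(-.072,-.006),5)+line(P(-.072,-.006),P(-.042,-.006),5)+line(P(-.042,-.006),P(-.012,0.0),5)+line(P(-.012,0.0),P(.004,.001),5)
rows(L)
```

```text
[-0.012, 0, 0.047, 0, 0, 0, 1, -0.012, 0, 0.093, 0, 0, 0, 1, -0.012, 0, 0.14, 0, 0, 0, 1, -0.012, 0, 0.186, 0, 0, 0, 1, -0.012, 0, 0.232, 0, 0, 0, 1] -> [ 0.436  -0.0145  0.0221] [-3.142  0.    -2.976]
[-0.024, 0, 0, 0, 0, 0, 1, -0.048, 0, 0, 0, 0, 0, 1, -0.072, 0, 0, 0, 0, 0, 1, -0.096, 0, 0, 0, 0, 0, 1, -0.12, 0, 0, 0, 0, 0, 1] -> [ 0.4656 -0.0095  0.0221] [-3.142  0.    -2.976]
[-0.024, 0.005, 0, 0, 0, 0, 1, -0.048, 0.01, 0, 0, 0, 0, 1, -0.072, 0.015, 0, 0, 0, 0, 1, -0.096, 0.019, 0, 0, 0, 0, 1, -0.12, 0.024, 0, 0, 0, 0, 1] -> [0.4942 0.0014 0.0221] [-3.142  0.    -2.976]
[-0.013, 0.001, 0, 0, 0, 0, 1, -0.025, 0.002, 0, 0, 0, 0, 1, -0.038, 0.003, 0, 0, 0, 0, 1, -0.051, 0.003, 0, 0, 0, 0, 1, -0.064, 0.004, 0, 0, 0, 0, 1] -> [0.5098 0.005  0.0221] [-3.142  0.    -2.976]
```

>>> {"op": "step_arm", "data": {"moves": [-0.012,0,0.047,0,0,0,1,-0.012,0,0.093,0,0,0,1,-0.012,0,0.14,0,0,0,1,-0.012,0,0.186,0,0,0,1,-0.012,0,0.232,0,0,0,1]}}

```text
t: 8.9
tcp_pos: [0.4369, -0.0144, 0.0198]
tool_rot: [3.141, -0.002, -2.972]
contact_force: [0.8, -0.1, -0.0]
gripper_width: 0.0006
grasp_force: 0.0
```

>>> {"op": "step_arm", "data": {"moves": [-0.024,0,0,0,0,0,1,-0.048,0,0,0,0,0,1,-0.072,0,0,0,0,0,1,-0.096,0,0,0,0,0,1,-0.12,0,0,0,0,0,1]}}

```text
t: 9.4
tcp_pos: [0.4669, -0.0091, 0.021]
tool_rot: [3.141, -0.001, -2.972]
contact_force: [-1.0, 0.3, 0.7]
gripper_width: 0.0005
grasp_force: 0.1
```

>>> {"op": "step_arm", "data": {"moves": [-0.024,0.005,0,0,0,0,1,-0.048,0.01,0,0,0,0,1,-0.072,0.015,0,0,0,0,1,-0.096,0.019,0,0,0,0,1,-0.12,0.024,0,0,0,0,1]}}

```text
t: 9.9
tcp_pos: [0.4952, 0.002, 0.0206]
tool_rot: [3.141, -0.002, -2.972]
contact_force: [0.6, -0.5, 0.3]
gripper_width: 0.0005
grasp_force: 0.1
```

Run:
```python
from rig import *
import cv2,numpy as np
s=get_state();print({k:np.round(s[k],4).tolist() for k in("t","tcp_pos","tool_rot")})
for n,(c,r,w,h,k) in dict(scene=(215,165,85,58,9)).items():
    p=snapshot(n);np.savez(f"{n}.npz",**p)
    cv2.imwrite(f"pics/{n}3.png",cv2.resize(p["pixels"][r:r+h,c:c+w,::-1],None,fx=k,fy=k,interpolation=cv2.INTER_CUBIC))
```

```text
{'t': 9.9, 'tcp_pos': [0.4952, 0.002, 0.0206], 'tool_rot': [3.1412, -0.0018, -2.9721]}
```

View pics/scene3.png

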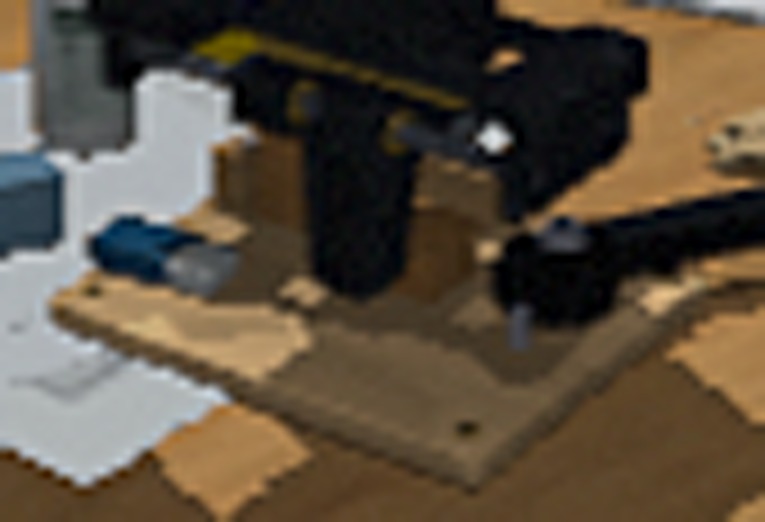

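Run:
```python
from m import *
c,s=np.cos(J[2]),np.sin(J[2]);d=np.array([.4952,.002])-J[:2];t=np.array([c*d[0]+s*d[1],-s*d[0]+c*d[1]]);print("tcp jig",t)
for y in(-.008,-.004,0,.004):
    x=t[0]+.009+.015
    for n,P in dict(frb=(x-.015,y-.025,.015),frt=(x-.015,y-.025,.037),rrt=(x+.015,y-.025,.037),rrb=(x+.015,y-.025,.015)).items():
        print(y,n,((proj("scene",tf(*J,[P]))[0]-[215,165]+.5)*9).round())
```

```text
tcp jig [-0.01088287  0.00040382]
-0.008 frb [452. 315.]
-0.008 frt [453. 259.]
-0.008 rrt [501. 225.]
-0.008 rrb [499. 280.]
-0.004 frb [442. 311.]
-0.004 frt [444. 256.]
-0.004 rrt [491. 222.]
-0.004 rrb [489. 277.]
0 frb [433. 308.]
0 frt [434. 252.]
0 rrt [482. 219.]
0 rrb [480. 274.]
0.004 frb [423. 304.]
0.004 frt [424. 249.]
0.004 rrt [472. 216.]
0.004 rrb [471. 271.]
```

Block's right end lies at y ≈ +1 mm, clear of both cam and cube. I'll push on straight.

>>> {"op": "step_arm", "data": {"moves": [-0.013,0.001,0,0,0,0,1,-0.025,0.001,0,0,0,0,1,-0.038,0.001,0,0,0,0,1,-0.051,0.001,0,0,0,0,1,-0.064,0.001,0,0,0,0,1]}}

```text
t: 10.45
tcp_pos: [0.5107, 0.0048, 0.0206]
tool_rot: [3.141, -0.002, -2.972]
contact_force: [-0.9, -0.7, -0.5]
gripper_width: 0.0005
grasp_force: 0.0
```

>>> {"op": "step_arm", "data": {"moves": [-0.004,0,0,0,0,0,1,-0.008,0,0,0,0,0,1,-0.012,0,0,0,0,0,1,-0.016,0,0,0,0,0,1,-0.016,0,0,0,0,0,1]}}

```text
t: 10.95
tcp_pos: [0.5145, 0.0054, 0.0206]
tool_rot: [3.141, -0.002, -2.972]
contact_force: [0.5, 0.1, 0.2]
gripper_width: 0.0001
grasp_force: 0.0
```

>>> {"op": "step_arm", "data": {"moves": [-0.003,0,0,0,0,0,1,-0.006,0,0,0,0,0,1,-0.009,0,0,0,0,0,1,-0.009,0,0,0,0,0,1,-0.009,0,0,0,0,0,1]}}

```text
t: 11.45
tcp_pos: [0.5165, 0.0058, 0.0205]
tool_rot: [3.141, -0.002, -2.972]
contact_force: [-0.3, 0.0, 0.5]
gripper_width: 0.0005
grasp_force: 0.6
```

>>> {"op": "step_arm", "data": {"moves": [-0.002,0,0,0,0,0,1,-0.004,0,0,0,0,0,1,-0.004,0,0,0,0,0,1,-0.004,0,0,0,0,0,1,-0.004,0,0,0,0,0,1]}}

```text
t: 11.95
tcp_pos: [0.5166, 0.0058, 0.0205]
tool_rot: [3.141, -0.004, -2.972]
contact_force: [-7.5, -1.8, 5.9]
gripper_width: 0.0004
grasp_force: 3.8
```

The block stopped at x ≈ +35 mm with a 10 N reaction, so it is flush against the fence. I'll retreat and move to the lever's other side.

Run:
```python
from m import *
from rig import *
s=get_state();a=cur(s);a[2]=.021
def P(x,yy,z,yw): return [*jw(x,yy),z,yw]
b=P(-.004,.0005,.021,JY+np.pi);b2=[*b[:2],.10,b[3]]
g=[*lev(2.1,.018,side=1),.10,4.15]
m=[*((np.array(b2[:2])+g[:2])/2),.10,3.75]
print(g)
rows(line(a,b,2)+line(b,b2,3)+line(b2,m,5)+line(m,g,5)+line(g,[*g[:2],.024,4.15],5),s)
def side(th,x): 
    y=min(lyaw(th),4.15);e=lyaw(th)-y;return [*lev(th,x+.0175*np.sin(e)+.009*np.cos(e)-.009,side=1),.024,y]
print("close")
rows([side(t,0) for t in np.linspace(2.15,.40,30)])
```

```text
[np.float64(0.6370067342855867), np.float64(-0.03688940786464588), 0.1, 4.15]
[0.03, 0, -0.002, 0.002, -0.009, 0.004, 1, 0.059, 0, -0.002, 0.002, -0.009, 0.007, 1, 0.06, 0, -0.107, 0.002, -0.009, 0.007, 1, 0.06, 0, -0.212, 0.002, -0.009, 0.007, 1, 0.061, 0, -0.318, 0.002, -0.009, 0.007, 1] -> [0.5019 0.0033 0.1001] [-3.141  0.    -2.976]
[-0.051, -0.025, 0, -0.001, 0, -0.169, 1, -0.101, -0.05, 0, -0.001, 0, -0.338, 1, -0.152, -0.074, 0, -0.001, 0, -0.507, 1, -0.203, -0.099, 0.001, -0.001, 0, -0.676, 1, -0.253, -0.124, 0.001, -0.001, 0, -0.845, 1] -> [ 0.5694 -0.0169  0.0999] [ 3.141  0.    -2.533]
[-0.035, -0.044, 0, 0, 0, -0.153, 1, -0.071, -0.088, 0, 0, 0, -0.306, 1, -0.106, -0.132, 0, 0, 0, -0.458, 1, -0.141, -0.176, 0, 0, 0, -0.611, 1, -0.176, -0.22, 0, 0, 0, -0.764, 1] -> [ 0.637  -0.0368  0.0999] [ 3.142  0.    -2.133]
[0, 0, 0.06, 0, 0.001, 0, 1, 0, 0, 0.121, 0, 0.001, 0, 1, 0, 0, 0.182, 0, 0.001, 0, 1, 0, 0, 0.243, 0, 0.001, 0, 1, 0, 0, 0.304, 0, 0.001, 0, 1] -> [ 0.637  -0.0368  0.0239] [ 3.142 -0.    -2.133]
close
[0.04, -0.004, 0, 0, 0, 0, 1, 0.061, -0.014, 0, 0, 0, 0, 1, 
[... 542 characters left out ...]
0.1086  0.0239] [-3.142  0.    -2.718]
[0.02, -0.004, 0, 0, 0, 0.115, 1, 0.04, -0.006, 0, 0, 0, 0.231, 1, 0.059, -0.008, 0, 0, 0, 0.346, 1, 0.079, -0.008, 0, 0, 0, 0.461, 1, 0.099, -0.007, 0, 0, 0, 0.576, 1] -> [ 0.5771 -0.1204  0.0239] [-3.142  0.    -3.019]
[0.019, -0.003, 0, 0, 0, 0.116, 1, 0.039, -0.006, 0, 0, 0, 0.231, 1, 0.059, -0.007, 0, 0, 0, 0.346, 1, 0.078, -0.008, 0, 0, 0, 0.461, 1, 0.098, -0.007, 0, 0, 0, 0.577, 1] -> [ 0.553  -0.1251  0.0239] [3.142 0.    2.962]
[0.02, -0.003, 0, 0, 0, 0.115, 1, 0.039, -0.006, 0, 0, 0, 0.23, 1, 0.059, -0.007, 0, 0, 0, 0.345, 1, 0.079, -0.008, 0, 0, 0, 0.461, 1, 0.099, -0.007, 0, 0, 0, 0.576, 1] -> [ 0.5283 -0.1224  0.0239] [ 3.142 -0.     2.66 ]
```

>>> {"op": "step_arm", "data": {"moves": [0.03,0,-0.002,0.002,-0.009,0.004,1,0.059,0,-0.002,0.002,-0.009,0.007,1,0.06,0,-0.107,0.002,-0.009,0.007,1,0.06,0,-0.212,0.002,-0.009,0.007,1,0.061,0,-0.318,0.002,-0.009,0.007,1]}}

```text
t: 12.45
tcp_pos: [0.5023, 0.0033, 0.101]
tool_rot: [-3.141, 0.003, -2.976]
contact_force: [-0.7, -0.6, -0.4]
gripper_width: 0.0004
grasp_force: 0.0
```

>>> {"op": "step_arm", "data": {"moves": [-0.051,-0.025,0,-0.001,0,-0.169,1,-0.101,-0.05,0,-0.001,0,-0.338,1,-0.152,-0.074,0,-0.001,0,-0.507,1,-0.203,-0.099,0.001,-0.001,0,-0.676,1,-0.253,-0.124,0.001,-0.001,0,-0.845,1]}}

```text
t: 12.95
tcp_pos: [0.5705, -0.017, 0.1]
tool_rot: [-3.14, 0.003, -2.53]
contact_force: [-0.6, 0.1, 1.0]
gripper_width: 0.0006
grasp_force: 0.0
```

>>> {"op": "step_arm", "data": {"moves": [-0.035,-0.044,0,0,0,-0.153,1,-0.071,-0.088,0,0,0,-0.306,1,-0.106,-0.132,0,0,0,-0.458,1,-0.141,-0.176,0,0,0,-0.611,1,-0.176,-0.22,0,0,0,-0.764,1]}}

```text
t: 13.45
tcp_pos: [0.638, -0.037, 0.1001]
tool_rot: [-3.139, 0.002, -2.13]
contact_force: [0.4, 0.3, -0.3]
gripper_width: 0.0006
grasp_force: 0.0
```

Run:
```python
from m import *
from rig import *
import cv2
s=get_state();print({k:np.round(s[k],4).tolist() for k in("t","tcp_pos","tool_rot","contact_force")})
ims=[]
for n,(c,r,w,h) in dict(top=(200,135,110,85),scene=(205,150,110,85)).items():
    p=snapshot(n);ims.append(cv2.resize(p["pixels"][r:r+h,c:c+w,::-1],(400,309),interpolation=cv2.INTER_CUBIC))
cv2.imwrite("pics/both4.png",np.hstack(ims))
```

```text
{'t': 13.45, 'tcp_pos': [0.638, -0.037, 0.1001], 'tool_rot': [-3.1393, 0.0019, -2.1302], 'contact_force': [0.4165, 0.315, -0.2862]}
```

View pics/both4.png

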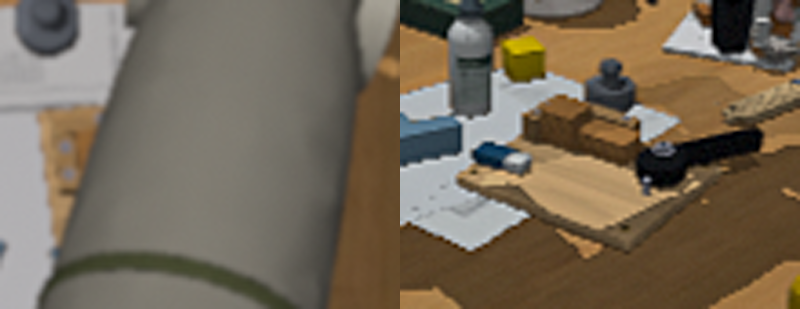

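The block is flush on the fence beside the cube, the lever is open and the bystanders are untouched. Next the finger goes down behind the lever and closes it.

>>> {"op": "step_arm", "data": {"moves": [0,0,0.06,0,0.001,0,1,0,0,0.121,0,0.001,0,1,0,0,0.182,0,0.001,0,1,0,0,0.243,0,0.001,0,1,0,0,0.304,0,0.001,0,1]}}

```text
t: 14.05
tcp_pos: [0.6376, -0.0366, 0.0226]
tool_rot: [-3.14, 0.001, -2.134]
contact_force: [0.4, 0.8, -0.7]
gripper_width: 0.0004
grasp_force: 0.0
```

>>> {"op": "step_arm", "data": {"moves": [0.04,-0.004,0,0,0,0,1,0.061,-0.014,0,0,0,0,1,0.083,-0.023,0,0,0,0,1,0.105,-0.03,0,0,0,0,1,0.128,-0.036,0,0,0,0,1]}}

```text
t: 14.55
tcp_pos: [0.6287, -0.0692, 0.0248]
tool_rot: [-3.138, 0.002, -2.134]
contact_force: [-0.2, 0.5, 0.5]
gripper_width: 0.0003
grasp_force: 0.4
```

>>> {"op": "step_arm", "data": {"moves": [0.021,-0.004,0,0,0,0.079,1,0.041,-0.007,0,0,0,0.194,1,0.06,-0.009,0,0,0,0.309,1,0.08,-0.009,0,0,0,0.425,1,0.1,-0.009,0,0,0,0.54,1]}}

```text
t: 15.05
tcp_pos: [0.6171, -0.0914, 0.0246]
tool_rot: [-3.139, 0.002, -2.419]
contact_force: [-0.4, 1.5, 0.1]
gripper_width: 0.0004
grasp_force: 0.4
```

>>> {"op": "step_arm", "data": {"moves": [0.019,-0.004,0,0,0,0.115,1,0.039,-0.006,0,0,0,0.23,1,0.059,-0.008,0,0,0,0.346,1,0.079,-0.008,0,0,0,0.461,1,0.098,-0.007,0,0,0,0.576,1]}}

```text
t: 15.55
tcp_pos: [0.5999, -0.109, 0.0245]
tool_rot: [-3.14, 0.003, -2.72]
contact_force: [0.3, 0.0, -0.2]
gripper_width: 0.0002
grasp_force: 0.4
```

>>> {"op": "step_arm", "data": {"moves": [0.02,-0.004,0,0,0,0.115,1,0.04,-0.006,0,0,0,0.231,1,0.059,-0.008,0,0,0,0.346,1,0.079,-0.008,0,0,0,0.461,1,0.099,-0.007,0,0,0,0.576,1]}}

```text
t: 16.05
tcp_pos: [0.5781, -0.1208, 0.0245]
tool_rot: [-3.141, 0.004, -3.022]
contact_force: [0.7, 0.8, -0.0]
gripper_width: 0.0004
grasp_force: 0.4
```

>>> {"op": "step_arm", "data": {"moves": [0.019,-0.003,0,0,0,0.116,1,0.039,-0.006,0,0,0,0.231,1,0.059,-0.007,0,0,0,0.346,1,0.078,-0.008,0,0,0,0.461,1,0.098,-0.007,0,0,0,0.577,1]}}

```text
t: 16.55
tcp_pos: [0.5541, -0.1255, 0.0245]
tool_rot: [-3.142, 0.004, 2.959]
contact_force: [-0.1, 0.0, 0.1]
gripper_width: 0.0008
grasp_force: 0.4
```

>>> {"op": "step_arm", "data": {"moves": [0.02,-0.003,0,0,0,0.115,1,0.039,-0.006,0,0,0,0.23,1,0.059,-0.007,0,0,0,0.345,1,0.079,-0.008,0,0,0,0.461,1,0.099,-0.007,0,0,0,0.576,1]}}

```text
t: 17.05
tcp_pos: [0.5294, -0.1228, 0.0245]
tool_rot: [3.141, 0.004, 2.657]
contact_force: [0.1, -0.2, 0.5]
gripper_width: 0.0006
grasp_force: 0.4
```

Run:
```python
from m import *
from rig import *
s=get_state();print({k:np.round(s[k],4).tolist() for k in("t","tcp_pos","tool_rot","contact_force")})
rows([[*lev(t,0,side=1),.024,lyaw(t)] for t in np.r_[np.linspace(.37,.10,10),np.linspace(.085,-.04,10)]])
```

```text
{'t': 17.05, 'tcp_pos': [0.5294, -0.1228, 0.0245], 'tool_rot': [3.1405, 0.0038, 2.6575], 'contact_force': [0.0711, -0.218, 0.5172]}
[0.009, -0.002, 0, 0, 0, 0.057, 1, 0.019, -0.003, 0, 0, 0, 0.115, 1, 0.029, -0.005, 0, 0, 0, 0.172, 1, 0.039, -0.006, 0, 0, 0, 0.229, 1, 0.048, -0.007, 0, 0, 0, 0.286, 1] -> [ 0.5169 -0.1184  0.0239] [ 3.142 -0.     2.511]
[0.01, -0.002, 0, 0, 0, 0.058, 1, 0.02, -0.004, 0, 0, 0, 0.115, 1, 0.029, -0.005, 0, 0, 0, 0.172, 1, 0.039, -0.006, 0, 0, 0, 0.23, 1, 0.049, -0.007, 0, 0, 0, 0.287, 1] -> [ 0.506  -0.1126  0.0239] [3.142 0.    2.36 ]
[0.005, -0.001, 0, 0, 0, 0.029, 1, 0.009, -0.002, 0, 0, 0, 0.055, 1, 0.014, -0.003, 0, 0, 0, 0.082, 1, 0.018, -0.004, 0, 0, 0, 0.108, 1, 0.023, -0.004, 0, 0, 0, 0.135, 1] -> [ 0.5012 -0.1093  0.0239] [3.142 0.    2.29 ]
[0.004, -0.001, 0, 0, 0, 0.026, 1, 0.009, -0.002, 0, 0, 0, 0.053, 1, 0.013, -0.003, 0, 0, 0, 0.079, 1, 0.018, -0.004, 0, 0, 0, 0.106, 1, 0.022, -0.004, 0, 0, 0, 0.132, 1] -> [ 0.4968 -0.1058  0.0239] [3.142 0.    2.221]
```

>>> {"op": "step_arm", "data": {"moves": [0.009,-0.002,0,0,0,0.057,1,0.019,-0.003,0,0,0,0.115,1,0.029,-0.005,0,0,0,0.172,1,0.039,-0.006,0,0,0,0.229,1,0.048,-0.007,0,0,0,0.286,1]}}

```text
t: 17.55
tcp_pos: [0.5184, -0.119, 0.0244]
tool_rot: [3.14, 0.005, 2.509]
contact_force: [3.4, -4.5, 1.2]
gripper_width: 0.0003
grasp_force: 2.7
```

>>> {"op": "step_arm", "data": {"moves": [0.01,-0.002,0,0,0,0.058,1,0.02,-0.004,0,0,0,0.115,1,0.029,-0.005,0,0,0,0.172,1,0.039,-0.006,0,0,0,0.23,1,0.049,-0.007,0,0,0,0.287,1]}}

```text
t: 18.05
tcp_pos: [0.5074, -0.1134, 0.0243]
tool_rot: [3.14, 0.004, 2.358]
contact_force: [1.3, -4.5, 0.9]
gripper_width: 0.0004
grasp_force: 2.3
```

>>> {"op": "step_arm", "data": {"moves": [0.005,-0.001,0,0,0,0.029,1,0.009,-0.002,0,0,0,0.055,1,0.014,-0.003,0,0,0,0.082,1,0.018,-0.004,0,0,0,0.108,1,0.023,-0.004,0,0,0,0.135,1]}}

```text
t: 18.55
tcp_pos: [0.5025, -0.1099, 0.0243]
tool_rot: [3.14, 0.003, 2.288]
contact_force: [1.0, -5.6, 1.0]
gripper_width: 0.0003
grasp_force: 2.2
```

>>> {"op": "step_arm", "data": {"moves": [0.004,-0.001,0,0,0,0.026,1,0.009,-0.002,0,0,0,0.053,1,0.009,-0.002,0,0,0,0.053,1,0.009,-0.002,0,0,0,0.053,1,0.009,-0.002,0,0,0,0.053,1]}}

```text
t: 19.05
tcp_pos: [0.5009, -0.1086, 0.0243]
tool_rot: [3.139, 0.004, 2.261]
contact_force: [2.7, -7.1, 0.5]
gripper_width: 0.0006
grasp_force: 3.3
```

>>> {"op": "step_arm", "data": {"moves": [0.004,-0.001,0,0,0,0.026,1,0.006,-0.001,0,0,0,0.04,1,0.006,-0.001,0,0,0,0.04,1,0.006,-0.001,0,0,0,0.04,1,0.006,-0.001,0,0,0,0.04,1]}}

```text
t: 19.55
tcp_pos: [0.5006, -0.1086, 0.0245]
tool_rot: [3.139, 0.007, 2.241]
contact_force: [5.8, -11.3, -2.8]
gripper_width: 0.0007
grasp_force: 6.2
```

>>> {"op": "step_arm", "data": {"moves": [0.003,-0.001,0,0,0,0.013,1,0.006,-0.001,0,0,0,0.026,1,0.006,-0.001,0,0,0,0.026,1,0.006,-0.001,0,0,0,0.026,1,0.006,-0.001,0,0,0,0.026,1]}}

```text
t: 20.05
tcp_pos: [0.5005, -0.1086, 0.0247]
tool_rot: [3.138, 0.01, 2.227]
contact_force: [9.5, -16.7, -6.9]
gripper_width: 0.0004
grasp_force: 9.2
```

The TCP no longer moves while the force has risen to 20 N, so the lever is on its pin. I'll back off, rise and clear the view.

>>> {"op": "step_arm", "data": {"moves": [-0.04,0,0,0,0,0,1,-0.08,0,0,0,0,0,1,-0.08,0,-0.15,0,0,0,1,-0.08,0,-0.3,0,0,0,1,-0.08,0,-0.45,0,0,0,1]}}

```text
t: 20.55
tcp_pos: [0.5096, -0.1214, 0.1375]
tool_rot: [3.14, -0.0, 2.227]
contact_force: [0.5, -0.1, 0.3]
gripper_width: 0.0004
grasp_force: 0.0
```

>>> {"op": "step_arm", "data": {"moves": [-0.1,0.15,-0.1,0,0,0,1,-0.2,0.3,-0.2,0,0,0,1,-0.25,0.45,-0.3,0,0,0,1,-0.25,0.55,-0.4,0,0,0,1,-0.25,0.6,-0.4,0,0,0,1]}}

```text
t: 21.05
tcp_pos: [0.6687, -0.0783, 0.2397]
tool_rot: [3.137, 0.005, 2.228]
contact_force: [-0.4, 0.6, -0.2]
gripper_width: 0.0003
grasp_force: 0.0
```

Run:
```python
from m import *
from rig import *
import cv2
s=get_state();print({k:np.round(s[k],4).tolist() for k in("t","tcp_pos","tool_rot","contact_force")})
ims=[]
for n,(c,r,w,h) in dict(top=(205,152,100,72),scene=(215,165,85,61)).items():
    p=snapshot(n);ims.append(cv2.resize(p["pixels"][r:r+h,c:c+w,::-1],(400,288),interpolation=cv2.INTER_CUBIC))
cv2.imwrite("pics/both5.png",np.vstack(ims))
def q(x,y,z): return tf(*J,[(x,y,z)])
for n,k in(("top",4),("scene",400/85)):
    for th in(0,.1): 
        g=-2.618+th;print(n,th,((proj(n,q(.035+.1*np.cos(g),-.053+.1*np.sin(g),.035))[0]-V[n][:2]+.5)*k).round())
    print(n,"blk top corners",[((proj(n,q(.035+a,.006+b,.037))[0]-V[n][:2]+.5)*k).round().tolist() for a in(-.015,.015) for b in(-.025,.025)])
```

```text
{'t': 21.05, 'tcp_pos': [0.6687, -0.0783, 0.2397], 'tool_rot': [3.1366, 0.0046, 2.2284], 'contact_force': [-0.3742, 0.5733, -0.2058]}
top 0 [337. 199.]
top 0.1 [348. 189.]
top blk top corners [[196.0, 108.0], [120.0, 117.0], [189.0, 63.0], [114.0, 72.0]]
scene 0 [287. 202.]
scene 0.1 [303. 203.]
scene blk top corners [[238.0, 117.0], [177.0, 96.0], [262.0, 100.0], [202.0, 80.0]]
```

View pics/both5.png

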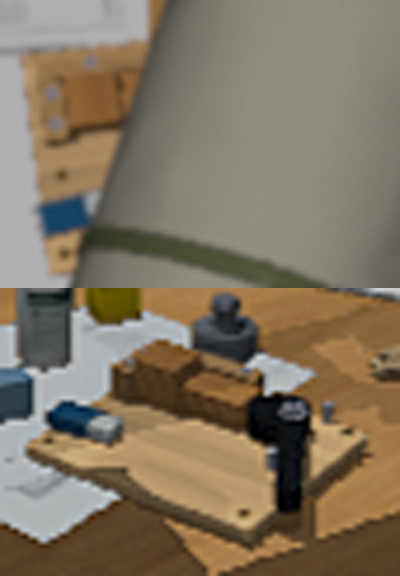

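Scene view: the lever end is at column 288, where 287 is predicted for 0 rad. The block sits tight between cube and cam, flush with the fence, and the robot is clear. Handing in.

```bash
python3 -c "
from rig import *
print(finish_job())"
```

```text
the job is handed in; nothing more can be done
None
```

I handed the job in at about 21 s of the 58 s allowed, with the lever closed onto its stop pin, the low block clamped between cube and cam flush against the fence, and the arm clear; no verdict was returned, and I judged the end state from the last scene picture and the push forces.

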